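# Find and mark the balance point of a rack strut

### The job

Slide the orange strut along the blue stand, steel nose first over the striped edge, a little at a time and without lifting it off or pressing on it hard, until it only just tips by itself onto the catch bar, and stop there with it left free. Then gently set the yellow clip astride the strut right above that edge to mark its balance point and let go, with the strut still just tipped and everything else on the bench left where it was.

Things in the scene. Friction and masses are not known exactly. Their poses are not given: they have to be found in the camera images.
- stand: Blue balance stand, fixed. The strut slides towards its own -y. Origin: on the bench below the middle of the fulcrum edge. Base plate 90 mm wide (x), 12 mm thick, y -150 to +250. Bed 55 mm wide, top 60 mm above the bench, from the edge (y = 0) to y = +240. Two guide lips on the bed, 39 mm apart, 8 mm thick, 12 mm high, from y = +60 to +240.
- edge (a point): Middle of the fulcrum edge: the sharp front top edge of the bed 60 mm above the bench, flanked by yellow-black cheeks (16 mm wide, 12 mm long, level with the bed) that make it 87 mm wide. Axes as the stand's.
- catch: Black rubber catch bar across the stand (along x), 12 mm diameter, 76 mm long, 120 mm in front of the edge (stand y = -120). Origin: middle of the bar's top, 10 mm below bed level. The tipped strut rests on it, nose down by 0.08 rad (5 degrees), and should only just do so: its balance point at most about 10 mm past the edge.
- strut: Orange rigid strut, 36 mm wide (x), 360 long (y), 30 high, 600 g, steel band round the nose (-y). Origin: centre of underside. Lies on the bed, its y along the stand's y. A fixed hidden insert puts its balance point anywhere within 30 mm either way of its middle. A finger pressing on the tail can keep it from tipping by friction: ease off to see whether it tips.
- clip: Yellow saddle clip, 60 g, standing on the bench. Origin: centre of underside. Crosspiece 49 (x) x 26 (y) mm, 18 to 24 mm above the origin; on it a grip fin 14 thick (x), 26 long (y), up to 54 mm. Legs 41 mm apart inside, flaring over the lowest 9 mm to 58 mm over all. It goes astride the strut, its y along the strut's (either way round), crosspiece on the strut's top.
- clip_seat (a point): Middle of the underside of the clip's crosspiece (18 mm above the clip's origin); rests on the strut's top when seated. Axes as the clip's.
- end_cap: Red plastic end cap, block 50 x 34 x 24 mm with a black stud (20 mm diameter, up to 36 mm high) on top. Bystander; it lies beside the stand like the clip, and the two swap places. Origin: centre of underside.
- jar: Glass jar with black lid, 64 mm diameter, 85 mm high. Bystander. Origin: centre of underside.
- tape: Cardboard ring (empty tape core) standing on its flat side, 96 mm outside diameter, 45 mm high. Bystander. Origin: centre of underside.
- carton: Small brown carton 90 x 130 x 60 mm high. Bystander. Origin: centre of underside.
- wrench: Steel wrench lying flat. Bystander. Origin: underside, about mid-length.
- bracket: Steel angle bracket, foot 40 x 60 mm, upright 45 mm high. Bystander. Origin: centre of underside.
Mind the look-alikes: they are no part of the job. Several things have the shape of the clip; the one meant has the colours described above.

How it is judged:
By the outcome, as a careful person would: the job done as asked, in the order asked, and still so for the second after the job is handed in, with the robot touching nothing.
It also fails if it takes over 72 s, if anything falls off the work surface, if the arm or the gripper's body presses on something with over 40 N, if the wrist force passes 120 N, or if a joint passes its speed limit or range.

### The arm

A 6-joint arm with a two-finger parallel gripper is mounted at the origin on the work surface. World frame = base frame: x ahead of the robot, y to its left, z up, the work surface at z = 0. Lengths are in m, angles in degrees, forces in N, time in s.
With the tool pointing down it reaches from about 0.35 to 0.975 m from the base axis. Payload 17.4 kg.
Tool frame: the origin (TCP) lies between the finger pads; the fingertips stand 17 mm ahead of it and the grasp point (between the pads) lies 2 mm behind it; z points along the fingers, y is the direction in which the jaws open and shut (so a half turn about z gives the same grasp; the last joint's range is limited). The gripper opens to 85 mm and grips with 20 to 120 N. Pads are 22 mm wide; open, the fingers measure 114 mm over their backs; the gripper's body (76 mm by 85 mm) begins 54 mm behind the grasp point. The pads swing forward as they close: fully open they stand 13 mm farther back than shut.
Start: joints at [-79.057, 6.646, 82.598, -0, 90.757, -2.166], TCP at [0.153, -0.657, 0.248] pointing down, gripper open.
Joint ranges: [-162.19, 162.19], [-47.58, 125.68], [4.15, 143.07], [-65.23, 245.23], [0.69, 171.88], [-170.13, 170.13]. Speed limits (degrees/s): [108.29, 108.29, 127.2, 180, 180, 180].

### API

Orientations are given as [roll, pitch, yaw] about the fixed x, y, z axes, in that order (R = Rz(yaw) Ry(pitch) Rx(roll)).
In Python, from bench import robot gives the robot as it stands. The module is installed in compiled form; this text tells all that it offers.
- The arm moves only by the tool apply_moves, never from a script. Its argument "rows" is a list that holds one entry, the list of rows, each a list of 7 numbers: the shift along the tool's x, y, z in cm, then the turn, a rotation vector about the tool's x, y, z in degrees, then the opening in per cent of the stroke, from 0 (shut) to 100 (fully open). In form: [[[tx, ty, tz, ax, ay, az, jaw], ...]]. A call has 1 to 10 rows; each row shifts and turns the commanded pose from where the row before left it, along the tool's axes as they then stand; what a row does not reach is not made up. A row lasts 1/8 s, in which the tool goes at most 62.5 mm and 10.7 degrees, less where a joint would pass 70% of its speed; a pose out of reach is approached as far as the arm can. A call is refused whole if a number of a shift passes 6.25 or a number of a turn 10.7, either way. A call with a gripper value outside its range is refused whole. The fingers move at their own pace and stop on an object; the grip force is fixed at half the most. Time passes only in rows, so rows that do not move let the fingers close. It gives the time, the measured TCP pose, the force and the opening at its end, in the units of the state.
- robot.observe(): the state, without advancing time (a new reading comes with each control period).
- robot.snapshot(name): name is "scene" or "top" or "wrist"; returns (picture, depth): 480x640x3 uint8, red, green, blue; 480x640 float32, m along the optical axis (not along the pixel's ray), 0 where there is no reading.
- robot.calibration(name): a dict with "camera_matrix" (3x3 intrinsics, pixels), "world_from_camera" (4x4, takes a point from camera to world coordinates). Camera axes: x right, y down, z forward; pixel columns grow to the right and rows downward; lengths in m; the calibration is good to about 2 mm. A picture is of the moment at which its call begins: read the wrist's pose just before it. calibration takes no time and is no camera call; for the wrist camera it gives the pose at the moment of the call.
- robot.close_job(): hands the job in, once; it reports no verdict.
The state is a dict: "t": time; "joints": joint angles; "joint_vel": joint speeds; "tau": joint torques, N m; "ee_pos": TCP position; "orientation": TCP orientation; "contact_force": force on the tool from outside, world axes, zero at the start; "torque": the same for the moment, N m; "width": finger opening in m.
Only numpy, scipy, OpenCV 4.12 (cv2) and the standard library are available. Lean on these libraries where they do the work, as an engineer would, in place of code of your own. Each camera call takes 0.05 s, during which the arm holds its last target. There are 200 camera calls.

## Working session

There is one attempt and no reset: what is moved stays moved. The work goes in short steps, Python scripts to look and compute and a tool call to move; the robot and the scene stay as the last step left them, time stands still between calls to the robot, and variables do not carry over. Pictures are saved under pics/ and viewed, about 8 in all and at most 12, crops included, and the job is handed in when it is done.

Besides the shell and the picture viewer there is one more tool, called after "Call:" by a JSON object that holds its "name" and its "arguments", one argument or row to a line. apply_moves: Moves the arm, as the interface text tells. Its arguments: {"type":"object","properties":{"rows":{"type":"array"}},"required":["rows"]}

```bash
mkdir -p pics; cat > h.py <<'E'
import numpy as np, cv2
from bench import robot
def snap(n,f):
    K=robot.calibration(n); p,d=robot.snapshot(n); np.savez(f'{f}.npz',p=p,d=d,K=K["camera_matrix"],T=K["world_from_camera"])
    return p,d,K["camera_matrix"],K["world_from_camera"]
def load(f):
    z=np.load(f'{f}.npz'); return z['p'],z['d'],z['K'],z['T']
def cloud(d,K,T):
    v,u=np.mgrid[:d.shape[0],:d.shape[1]]
    P=np.stack([(u-K[0,2])/K[0,0]*d,(v-K[1,2])/K[1,1]*d,d],-1)@T[:3,:3].T+T[:3,3]
    P[d==0]=np.nan; return P
def proj(X,K,T):
    c=(np.asarray(X)-T[:3,3])@T[:3,:3]; c=c@K.T; return c[...,:2]/c[...,2:]
def save(p,f): cv2.imwrite(f'pics/{f}.png',cv2.cvtColor(p,cv2.COLOR_RGB2BGR))
E
python3 - <<'E'
from h import *
for n in("top","scene"):
    p,d,K,T=snap(n,n+'0'); save(p,n+'0'); print(n,K.round(1).tolist(),T.round(3).tolist())
print(robot.observe())
E
```

```text
top [[438.0, 0.0, 321.9], [0.0, 438.0, 240.5], [0.0, 0.0, 1.0]] [[0.012, -0.997, 0.078, 0.464], [-1.0, -0.012, -0.003, -0.019], [0.004, -0.078, -0.997, 1.04], [0.0, 0.0, 0.0, 1.0]]
scene [[569.9, 0.0, 320.8], [0.0, 569.9, 254.3], [0.0, 0.0, 1.0]] [[-0.751, 0.474, -0.459, 1.126], [0.66, 0.526, -0.537, 0.669], [-0.013, -0.706, -0.708, 0.977], [0.0, 0.0, 0.0, 1.0]]
{'t': 0.1, 'joints': array([-7.90577454e+01,  6.67228961e+00,  8.26324039e+01, -9.30076516e-04,
        9.07601986e+01, -2.16398374e+00]), 'joint_vel': array([-0.03124552, -0.13407931, -0.20114451, -0.01611055, -0.00269454,
        0.04910819]), 'tau': array([-1.73695107e-04, -7.33668351e+01, -6.33791471e+01, -5.41342297e-05,
        5.35533327e-03,  2.84320049e-05]), 'ee_pos': array([ 0.1530361 , -0.65724614,  0.24762   ]), 'orientation': array([-1.79935119e+02, -1.52096135e-03,  1.31062257e+01]), 'contact_force': array([-0.04059332, -0.33263252,  0.4303379 ]), 'torque': array([0.01599618, 0.01401425, 0.01999001]), 'width': 0.08580856213213583}
```

View pics/top0.png

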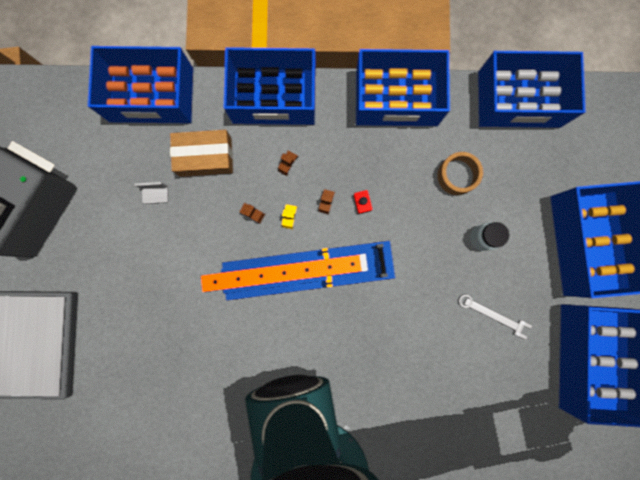

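View pics/scene0.png

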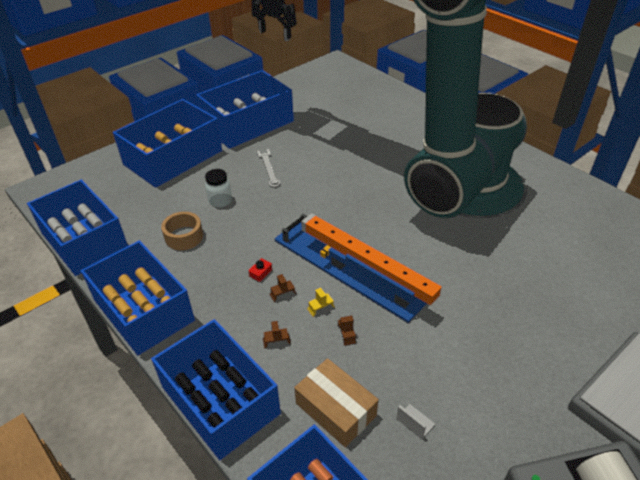

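Candidates for the clip in the top view: yellow (289,215); brown look-alikes (252,212), (288,162), (326,201); red end cap (362,202). The yellow one matches. Strut nose (white band) is at (363,263), tail at (203,283), striped cheeks at (325,253) and (328,283), catch at (380,262).

```bash
python3 - <<'E'
from h import *
p,d,K,T=load('top0'); P=cloud(d,K,T); hsv=cv2.cvtColor(p,cv2.COLOR_RGB2HSV)
H,S,V=[hsv[...,i].astype(int) for i in range(3)]
x,y,z=P[...,0],P[...,1],P[...,2]
v,u=np.mgrid[:480,:640]
roi=(u>195)&(u<400)&(v>190)&(v<305)
def rect(m,zz):
    q=P[m]; r=cv2.minAreaRect((q[:,:2]*1000).astype(np.float32)); print(m.sum(),'z',np.nanmedian(q[:,2]).round(4),'rect',np.round(r[0],1),np.round(r[1],1),round(r[2],2)); print(cv2.boxPoints(r).round(0).tolist())
print('orange');rect(roi&(H<14)&(S>150)&(z>.08)&(v>240),0)
print('strut all');rect(roi&(z>.083)&(z<.1)&(v>240),0)
print('plate');rect(roi&(H>100)&(H<125)&(S>120)&(z>.006)&(z<.07)&(v>235),0)
print('yellow clip');m=roi&(H>22)&(H<34)&(S>150)&(V>100)
rect(m&(v<235)&(u<310),0); rect(m&(v<235)&(u<310)&(z>.04),0);
for a in (m&(v>240)&(v<262),m&(v>270)): print('cheek',a.sum(),np.nanmedian(P[a],0).round(4))
print('black catch');a=roi&(V<50)&(u>370)&(u<392)&(z>.03);rect(a,0)
crop=cv2.resize(p[185:310,195:400],None,fx=3.9,fy=3.9,interpolation=cv2.INTER_CUBIC); save(crop,'crop')
E
```

```text
orange
315 z 0.0882 rect [466.9  68.3] [ 35.6 342.8] 8.11
[[425.0, 236.0], [473.0, -104.0], [509.0, -99.0], [460.0, 241.0]]
strut all
2754 z 0.0882 rect [468.2  60.7] [ 36.1 359.9] 8.11
[[425.0, 236.0], [476.0, -120.0], [511.0, -115.0], [461.0, 241.0]]
plate
3186 z 0.0107 rect [475.1   9.7] [ 88.8 399.4] 8.15
[[403.0, 201.0], [459.0, -194.0], [547.0, -182.0], [491.0, 214.0]]
yellow clip
263 z 0.0231 rect [603.5  56.5] [26.1 55.4] 79.06
[[574.0, 49.0], [628.0, 38.0], [633.0, 64.0], [579.0, 75.0]]
75 z 0.0518 rect [602.3  56.4] [25.4 14.2] 79.15
[[593.0, 45.0], [607.0, 43.0], [612.0, 67.0], [598.0, 70.0]]
cheek 19 [ 0.5085 -0.0318  0.0586]
cheek 19 [ 0.4551 -0.0391  0.0578]
black catch
91 z 0.0477 rect [ 499.1 -156.4] [66.8 10.8] 7.81
[[465.0, -156.0], [467.0, -166.0], [533.0, -157.0], [531.0, -147.0]]
```

View pics/crop.png

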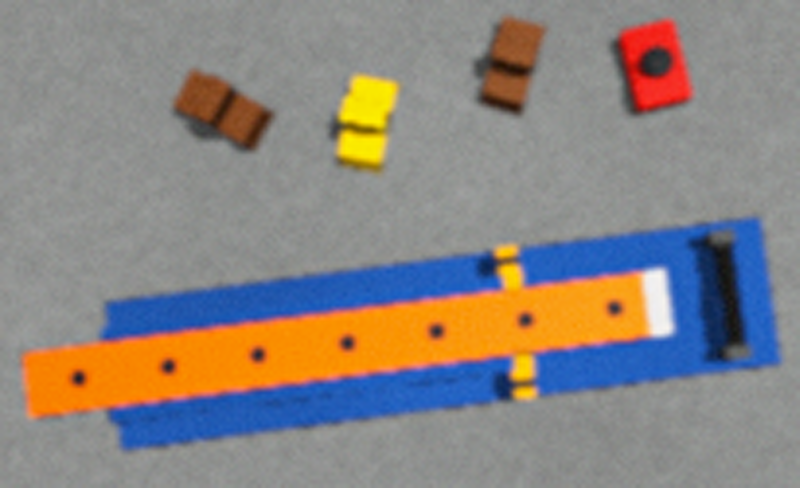

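The crop shows the yellow clip upright at top-view pixel (289,215), with its fin across the middle. The other three clip shapes are brown. The stand axis is at 8.1°, and the edge is near (0.482,-0.040). The plate, cheeks and catch agree on this to about 2 mm.

```bash
cat > plan.py <<'E'
from h import *
from scipy.spatial.transform import Rotation as R
A=np.radians(8.13); O=np.array([.4823,-.0405,0]); XS=np.array([np.cos(A),np.sin(A),0]); YS=np.array([-np.sin(A),np.cos(A),0])
def S(x,y,z): return O+x*XS+y*YS+np.array([0,0,z])
def E(yaw,pitch=0,roll=180): return R.from_euler('xyz',[roll,pitch,yaw],degrees=True)
def rows(p,r,wps,jaw,step=.055):
    out=[]
    for q,rr in wps:
        n=int(max(1,np.ceil(np.linalg.norm(q-p)/step),np.ceil(np.degrees((r.inv()*rr).magnitude())/10)))
        for k in range(n,0,-1):
            t=np.round(r.inv().apply(q-p)/k*100,2); a=np.round(np.degrees((r.inv()*rr).as_rotvec())/k,1)
            p=p+r.apply(t/100); r=r*R.from_rotvec(np.radians(a)); out.append([*(t+0.).tolist(),*(a+0.).tolist(),jaw])
    print(len(out)); 
    for i in range(0,len(out),10): print(out[i:i+10])
    return p,r
def now():
    o=robot.observe(); return o['ee_pos'],R.from_euler('xyz',o['orientation'],degrees=True)
E
python3 - <<'E'
from plan import *
p,r=now(); e=E(98.1)
q=S(0,.318,.2); print(q)
rows(p,r,[(np.array([.42,-.25,.24]),E(60)),(q,e),(S(0,.318,.095),e)],0)
E
```

```text
[0.43732857 0.27430402 0.2       ]
21
[[3.92, -3.73, 0.09, 0.0, 0.0, -5.2, 0], [4.24, -3.36, 0.09, 0.0, 0.0, -5.2, 0], [4.52, -2.97, 0.09, 0.0, 0.0, -5.2, 0], [4.77, -2.54, 0.09, 0.0, 0.0, -5.2, 0], [4.99, -2.1, 0.09, 0.0, 0.0, -5.2, 0], [5.16, -1.64, 0.09, 0.0, 0.0, -5.2, 0], [5.28, -1.17, 0.09, 0.0, 0.0, -5.2, 0], [5.37, -0.69, 0.09, 0.0, 0.0, -5.2, 0], [5.41, -0.19, 0.08, 0.0, 0.0, -5.3, 0], [4.63, -2.47, 0.41, 0.0, 0.0, -3.8, 0]]
[[4.78, -2.16, 0.41, 0.0, 0.0, -3.8, 0], [4.91, -1.84, 0.4, 0.0, 0.0, -3.8, 0], [5.02, -1.51, 0.41, 0.0, 0.0, -3.8, 0], [5.11, -1.17, 0.4, 0.0, 0.0, -3.8, 0], [5.18, -0.83, 0.41, 0.0, 0.0, -3.8, 0], [5.22, -0.48, 0.4, 0.0, 0.0, -3.8, 0], [5.25, -0.14, 0.41, 0.0, 0.0, -3.8, 0], [5.24, 0.21, 0.4, 0.0, 0.0, -3.8, 0], [5.22, 0.56, 0.41, 0.0, -0.1, -3.9, 0], [0.0, 0.0, 5.25, 0.0, 0.0, 0.0, 0]]
[[0.0, 0.0, 5.25, 0.0, 0.0, 0.0, 0]]
```

Call:
{"name": "apply_moves", "arguments": {
  "rows": [
    [[3.9,-3.7,0.1,0,0,-5.2,0],[4.2,-3.4,0.1,0,0,-5.2,0],[4.5,-3.0,0.1,0,0,-5.2,0],[4.8,-2.5,0.1,0,0,-5.2,0],[5.0,-2.1,0.1,0,0,-5.2,0],[5.2,-1.6,0.1,0,0,-5.2,0],[5.3,-1.2,0.1,0,0,-5.2,0],[5.4,-0.7,0.1,0,0,-5.2,0],[5.4,-0.2,0.1,0,0,-5.3,0],[4.6,-2.5,0.4,0,0,-3.8,0]]
  ]
}}

```text
t: 1.35
ee_pos: [0.4224, -0.1956, 0.2348]
orientation: [-180.0, -0.0, 64.0]
contact_force: [1.3, 0.7, -0.3]
width: -0.0
```

Call:
{"name": "apply_moves", "arguments": {
  "rows": [
    [[4.8,-2.2,0.4,0,0,-3.8,0],[4.9,-1.8,0.4,0,0,-3.8,0],[5.0,-1.5,0.4,0,0,-3.8,0],[5.1,-1.2,0.4,0,0,-3.8,0],[5.2,-0.8,0.4,0,0,-3.8,0],[5.2,-0.5,0.4,0,0,-3.8,0],[5.2,-0.1,0.4,0,0,-3.8,0],[5.2,0.2,0.4,0,0,-3.8,0],[5.2,0.6,0.4,0,0,-3.8,0],[0,0,0,0,0,0,0]]
  ]
}}

```text
t: 2.6
ee_pos: [0.4369, 0.2757, 0.1982]
orientation: [-179.9, 0.0, 98.3]
contact_force: [0.1, -0.4, 0.1]
width: -0.0002
```

```bash
python3 - <<'E'
from plan import *
p,r=now(); o=robot.observe(); print(o['t'],p,o['orientation'],o['width'],o['joints'].round(1),(p-O)@XS,(p-O)@YS)
rows(p,r,[(S(0,.318,.13),E(98.1)),(S(0,.318,.095),E(98.1))],0)
E
```

```text
2.6 [0.43689288 0.27572194 0.19821383] [-1.79892744e+02  1.78700040e-02  9.82525299e+01] -0.00017262650709855322 [ 29.4 -12.4 105.5   0.   86.9  21.2] -0.0002307944125579743 0.3194652813869467
3
[[-0.07, 0.02, 3.41, -0.1, 0.0, 0.1, 0], [-0.07, 0.01, 3.41, 0.0, 0.0, 0.1, 0], [0.0, 0.0, 3.5, 0.0, 0.0, 0.0, 0]]
```

Call:
{"name": "apply_moves", "arguments": {
  "rows": [
    [[0,0,3.4,0,0,0,0],[0,0,3.4,0,0,0,0],[0,0,3.5,0,0,0,0],[-1.0,0,0,0,0,0,0],[-1.0,0,0,0,0,0,0],[-0.5,0,0,0,0,0,0],[-0.5,0,0,0,0,0,0],[-0.5,0,0,0,0,0,0]]
  ]
}}

```text
t: 3.6
ee_pos: [0.4431, 0.239, 0.0979]
orientation: [179.9, -0.1, 98.0]
contact_force: [-1.1, 6.2, 4.7]
width: -0.0003
```

```bash
cat > look.py <<'E'
from plan import *
import sys
def strut(name='top'):
    p,d,K,T=snap(name,name+'s'); P=cloud(d,K,T); hsv=cv2.cvtColor(p,cv2.COLOR_RGB2HSV)
    q=P-O; xs=q@XS; ys=q@YS; z=P[...,2]
    m=(abs(xs)<.025)&(ys>-.22)&(ys<.31)&(z>.064)&(z<.12)&(((hsv[...,0]<16)&(hsv[...,1]>150))|((hsv[...,1]<60)&(hsv[...,2]>150)&(ys<-.05)))
    m=m&(abs(xs)<.014); Y=ys[m];Z=z[m]; 
    c=np.polyfit(Y,Z,1)
    for _ in range(3):
        k=abs(Z-np.polyval(c,Y))<.003; c=np.polyfit(Y[k],Z[k],1)
    nose=np.percentile(Y[k],.3); print('n',k.sum(),'slope',c[0].round(4),'z at edge',c[1].round(4),'y range',np.round([nose,Y[k].max()],4),'xmean',(xs[m].mean()).round(4))
o=robot.observe(); p=o['ee_pos']; print(o['t'],'tcp stand',((p-O)@XS).round(4),((p-O)@YS).round(4),p[2].round(4),'F',o['contact_force'].round(1))
strut()
E
python3 look.py
```

```text
3.6 tcp stand 0.0007 0.2822 0.0979 F [-1.1  6.2  4.7]
n 240 slope -0.0029 z at edge 0.0887 y range [-0.0882  0.2703] xmean -0.0001
```

Call:
{"name": "apply_moves", "arguments": {
  "rows": [
    [[-0.8,0,0,0,0,0,0],[-0.8,0,0,0,0,0,0],[-0.8,0,0,0,0,0,0],[-0.8,0,0,0,0,0,0],[-0.8,0,0,0,0,0,0],[-0.7,0,0,0,0,0,0],[-0.5,0,0,0,0,0,0],[0.4,0,0,0,0,0,0],[0,0,0,0,0,0,0]]
  ]
}}

```text
t: 4.78
ee_pos: [0.4491, 0.1913, 0.0964]
orientation: [-180.0, 0.0, 98.0]
contact_force: [0.5, -0.2, -0.2]
width: -0.0
```

```bash
sed -i 's/hsv\[...,0\]<16/hsv[...,0]<22/' look.py; python3 look.py
```

```text
4.775 tcp stand -0.0001 0.2341 0.0964 F [ 0.5 -0.2 -0.2]
n 1867 slope -0.0017 z at edge 0.0883 y range [-0.1402  0.207 ] xmean -0.0
```

Call:
{"name": "apply_moves", "arguments": {
  "rows": [
    [[-0.4,0,0,0,0,0,0],[-0.4,0,0,0,0,0,0],[0.4,0,0,0,0,0,0],[0,0,0,0,0,0,0],[0,0,0,0,0,0,0]]
  ]
}}

```text
t: 5.45
ee_pos: [0.4497, 0.1871, 0.0963]
orientation: [-180.0, 0.0, 98.0]
contact_force: [0.2, 0.2, 0.1]
width: 0.0002
```

```bash
python3 look.py
```

```text
5.45 tcp stand -0.0001 0.23 0.0963 F [0.2 0.2 0.1]
n 1850 slope -0.0013 z at edge 0.0883 y range [-0.1444  0.2002] xmean -0.0001
```

Call:
{"name": "apply_moves", "arguments": {
  "rows": [
    [[-0.4,0,0,0,0,0,0],[-0.4,0,0,0,0,0,0],[0.4,0,0,0,0,0,0],[0,0,0,0,0,0,0],[0,0,0,0,0,0,0]]
  ]
}}

```text
t: 6.12
ee_pos: [0.4502, 0.1832, 0.0963]
orientation: [-180.0, 0.0, 98.0]
contact_force: [-0.8, -0.1, 0.4]
width: 0.0002
```

```bash
python3 look.py
```

```text
6.125 tcp stand -0.0001 0.226 0.0963 F [-0.8 -0.1  0.4]
n 1839 slope 0.005 z at edge 0.0884 y range [-0.1479  0.1934] xmean -0.0
```

Call:
{"name": "apply_moves", "arguments": {
  "rows": [
    [[0.3,0,0,0,0,0,0],[0,0,0,0,0,0,0],[0,0,0,0,0,0,0],[0,0,0,0,0,0,0]]
  ]
}}

```text
t: 6.68
ee_pos: [0.4498, 0.1861, 0.0963]
orientation: [-180.0, 0.0, 98.0]
contact_force: [0.4, 1.2, -0.5]
width: 0.0001
```

```bash
python3 look.py
```

```text
6.675 tcp stand -0.0001 0.2289 0.0963 F [ 0.4  1.2 -0.5]
n 1867 slope 0.0024 z at edge 0.0883 y range [-0.1481  0.1978] xmean -0.0
```

Call:
{"name": "apply_moves", "arguments": {
  "rows": [
    [[-0.5,0,0,0,0,0,0],[-0.2,0,0,0,0,0,0],[-0.2,0,0,0,0,0,0],[0.7,0,0,0,0,0,0],[0,0,0,0,0,0,0],[0,0,0,0,0,0,0],[0,0,0,0,0,0,0]]
  ]
}}

```text
t: 7.6
ee_pos: [0.4501, 0.1841, 0.0963]
orientation: [-180.0, 0.0, 98.0]
contact_force: [-0.4, -0.4, -0.0]
width: 0.0
```

```bash
python3 look.py
```

```text
7.6 tcp stand -0.0001 0.2269 0.0963 F [-0.4 -0.4 -0. ]
n 1843 slope 0.0807 z at edge 0.0882 y range [-0.1516  0.1926] xmean -0.0
```

The strut has tipped: slope is 0.081 with the finger clear of it. The last push was about 2 mm and the pose before it was still level, so it has only just tipped. Next I back away and go for the clip.

```bash
python3 - <<'E'
from plan import *
p,r=now(); e=E(98)
rows(p,r,[(p+.03*YS,r),(p+.03*YS+[0,0,.1],r),(np.array([.603,.0565,.18]),E(79.1))],50)
E
```

```text
8
[[3.0, -0.01, 0.0, 0.0, 0.0, 0.0, 50], [0.0, 0.0, -5.0, 0.0, 0.0, 0.0, 50], [0.0, 0.0, -5.0, 0.0, 0.0, 0.0, 50], [-3.55, 2.67, 0.33, 0.0, 0.0, 3.8, 50], [-3.37, 2.91, 0.32, 0.0, 0.0, 3.8, 50], [-3.17, 3.12, 0.33, 0.0, 0.0, 3.8, 50], [-2.96, 3.32, 0.32, 0.0, 0.0, 3.8, 50], [-2.73, 3.52, 0.33, 0.0, 0.0, 3.7, 50]]
```

Call:
{"name": "apply_moves", "arguments": {
  "rows": [
    [[3.0,0,0,0,0,0,0],[0,0,-5.0,0,0,0,0],[0,0,-5.0,0,0,0,50],[-3.6,2.7,0.3,0,0,3.8,50],[-3.4,2.9,0.3,0,0,3.8,50],[-3.2,3.1,0.3,0,0,3.8,50],[-3.0,3.3,0.3,0,0,3.8,50],[-2.7,3.5,0.4,0,0,3.7,50],[0,0,0,0,0,0,50],[0,0,0,0,0,0,50]]
  ]
}}

```text
t: 8.9
ee_pos: [0.6026, 0.0555, 0.1801]
orientation: [-180.0, -0.0, 79.1]
contact_force: [-0.5, 0.1, 1.0]
width: 0.043
```

```bash
python3 look.py; python3 - <<'E'
from plan import *
o=robot.observe(); print(o['ee_pos'],o['orientation'],o['width'])
p,d,K,T=snap('wrist','w1'); save(p,'w1'); P=cloud(d,K,T); hsv=cv2.cvtColor(p,cv2.COLOR_RGB2HSV).astype(int)
m=(hsv[...,0]>22)&(hsv[...,0]<34)&(hsv[...,1]>150)&(hsv[...,2]>80)&(np.hypot(P[...,0]-.603,P[...,1]-.0565)<.05)
for a in (m&(P[...,2]>.045),m&(P[...,2]>.012)):
    q=P[a]; print(len(q),np.nanmedian(q[:,2]))
    if len(q): rr=cv2.minAreaRect((q[:,:2]*1000).astype(np.float32)); print(np.round(rr[0],1),np.round(rr[1],1),rr[2])
E
```

```text
8.9 tcp stand 0.1326 0.078 0.1801 F [-0.5  0.1  1. ]
n 913 slope 0.0811 z at edge 0.0882 y range [-0.1524  0.0237] xmean -0.0001
[0.6024191  0.0558426  0.18037633] [-1.79992002e+02 -7.52963247e-03  7.91557630e+01] 0.042906202617363845
78 0.05226971555656165
[603.4  67.3] [17.8  8.9] 31.15003204345703
208 0.02557341006544131
[604.5  60.3] [19.6 47.7] 79.48623657226562
```

View pics/w1.png

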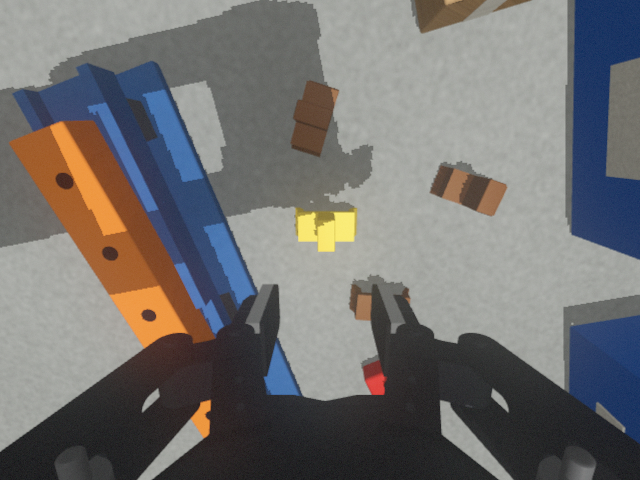

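The wrist view shows the yellow clip at (327,228), upright and square to the jaws. It is partly in shadow, which broke the colour mask, so I'll measure it by depth alone.

```bash
python3 - <<'E'
from plan import *
p,d,K,T=load('w1'); P=cloud(d,K,T)
n=np.hypot(P[...,0]-.603,P[...,1]-.0565)<.05
v,u=np.mgrid[:480,:640]; n&=(v<262)&(v>195)&(u>285)&(u<365)
for a in (n&(P[...,2]>.0505),n&(P[...,2]>.02)&(P[...,2]<.028)):
    q=P[a]; rr=cv2.minAreaRect((q[:,:2]*1000).astype(np.float32)); print(len(q),np.median(q[:,2]),np.round(rr[0],1),np.round(rr[1],1),rr[2])
pp,r=now(); print(pp)
E
```

```text
572 0.052556428460406396 [604.5  56.9] [25.8 13.6] 79.25128173828125
1176 0.022614033170908543 [604.3  56.7] [26.6 48.9] 79.16143035888672
[0.60238646 0.05603846 0.18056472]
```

Call:
{"name": "apply_moves", "arguments": {
  "rows": [
    [[0.1,0.1,4.5,0,0,0,50],[0,0,4.5,0,0,0,50],[0,0,2.8,0,0,0,50],[0,0,1.5,0,0,0,50],[0,0,0,0,0,0,50]]
  ]
}}

```text
t: 9.62
ee_pos: [0.6037, 0.0565, 0.0472]
orientation: [-180.0, 0.0, 79.1]
contact_force: [-0.4, 0.6, 0.6]
width: 0.0428
```

Call:
{"name": "apply_moves", "arguments": {
  "rows": [
    [[0,0,0,0,0,0,30],[0,0,0,0,0,0,10],[0,0,0,0,0,0,0],[0,0,0,0,0,0,0],[0,0,0,0,0,0,0],[0,0,0,0,0,0,0]]
  ]
}}

```text
t: 10.38
ee_pos: [0.6048, 0.0562, 0.0488]
orientation: [179.9, -0.0, 79.1]
contact_force: [0.4, 0.4, 7.4]
width: 0.0126
```

```bash
python3 - <<'E'
from plan import *
p,r=now(); up=p+[0,0,.15]; e=R.from_rotvec(XS*.08)*E(98.13)
print(e.as_euler('xyz',degrees=True))
rows(p,r,[(up,r),(S(0,-.0025,.175),e)],0)
E
```

```text
[180.          -4.58366236  98.13      ]
6
[[0.0, 0.01, -5.0, 0.0, 0.0, 0.0, 0], [0.0, 0.01, -5.0, 0.0, 0.0, 0.0, 0], [0.01, 0.01, -5.0, 0.0, 0.0, 0.0, 0], [-4.02, -3.37, 0.78, 0.3, 1.5, -6.3, 0], [-3.64, -3.79, 0.7, 0.3, 1.5, -6.4, 0], [-3.21, -4.17, 0.64, 0.3, 1.5, -6.3, 0]]
```

Call:
{"name": "apply_moves", "arguments": {
  "rows": [
    [[0,0,-2.0,0,0,0,0],[0,0,-4.0,0,0,0,0],[0,0,-5.0,0,0,0,0],[0,0,-4.0,0,0,0,0],[-4.0,-3.4,0.8,0.3,1.5,-6.3,0],[-3.6,-3.8,0.7,0.3,1.5,-6.4,0],[-3.2,-4.2,0.6,0.3,1.5,-6.3,0],[0,0,0,0,0,0,0],[0,0,0,0,0,0,0]]
  ]
}}

```text
t: 11.5
ee_pos: [0.4817, -0.0423, 0.1753]
orientation: [-179.9, -4.5, 98.0]
contact_force: [-0.4, -0.1, 0.1]
width: 0.0129
```

```bash
python3 look.py; python3 - <<'E'
from plan import *
o=robot.observe(); p=o['ee_pos'];print(p,o['orientation'],o['width'],(p-O)@XS,(p-O)@YS)
a,d,K,T=snap('scene','sc1'); P=cloud(d,K,T)
wp,wd,wK,wT=snap('wrist','w2')
u,v=proj(S(0,0,.1),K,T).astype(int); c=cv2.resize(a[v-70:v+50,u-80:u+80],None,fx=3.6,fy=3.6,interpolation=cv2.INTER_CUBIC)
w=cv2.resize(wp,(576,432)); h=np.zeros((432,160,3),np.uint8)
save(c,'sc1'); save(wp,'w2'); print(u,v)
E
```

```text
11.5 tcp stand -0.0009 -0.0017 0.1753 F [-0.4 -0.1  0.1]
n 701 slope 0.0799 z at edge 0.0883 y range [0.0778 0.2045] xmean -0.0
[ 0.48188076 -0.04201391  0.17502958] [-179.91875252   -4.54222181   98.08371721] 0.012564011427768619 -0.0006291234885639129 -0.0014394016247399612
332 228
```

View pics/sc1.png

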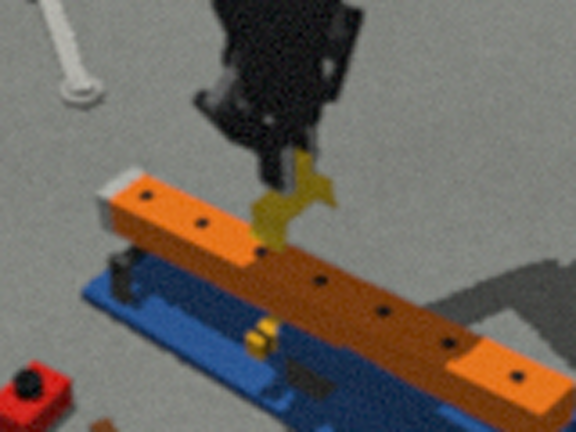

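View pics/w2.png

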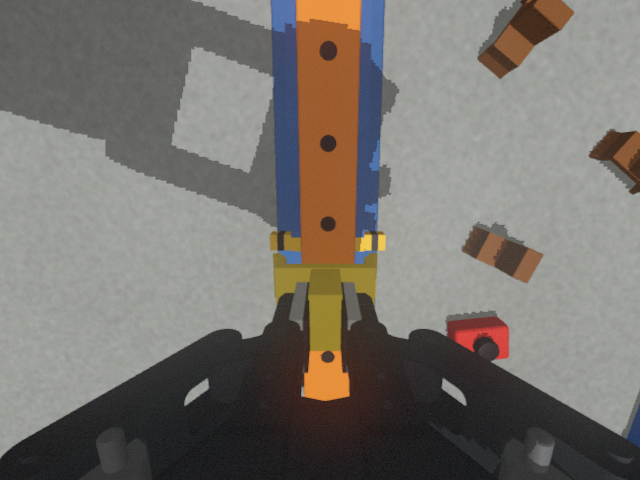

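The scene view shows the clip upright in the jaws over the strut, and the wrench, jar and cap untouched. The wrist view shows both cheeks at about v=242 (u=280 and 374), the crosspiece at u 275–377, and the strut at u 300–356. I'll measure the offsets in this one camera.

```bash
python3 - <<'E'
from plan import *
a,d,K,T=load('w2'); P=cloud(d,K,T); hsv=cv2.cvtColor(a,cv2.COLOR_RGB2HSV).astype(int)
q=P-O; xs=q@XS; ys=q@YS; z=P[...,2]; v,u=np.mgrid[:480,:640]
def st(n,m):
    X,Y,Z=xs[m],ys[m],z[m]; f=lambda A:np.round(np.percentile(A,[1,50,99])*1000,1); print(n,m.sum(),'x',f(X),'mid',round((f(X)[0]+f(X)[2])/2,1),'y',f(Y),'z',f(Z))
yel=(hsv[...,0]>20)&(hsv[...,0]<34)&(hsv[...,1]>140)
ins=(z>.03)&(z<.2)
st('cross',yel&ins&(v>255)&(v<300)&(z>.125)&(z<.160))
st('fin',yel&ins&(v>262)&(u>305)&(u<345)&(z>.165))
st('strut',(hsv[...,0]<20)&(hsv[...,1]>140)&ins&(z>.083)&(z<.108)&(v<258)&(v>100)&(u>290)&(u<365))
ch=(z>.054)&(z<.063)&(v>228)&(v<256)&(abs(xs)>.029)&(abs(xs)<.046)
st('cheek L',ch&(u<320)); st('cheek R',ch&(u>320))
st('cheek yel L',ch&yel&(u<320)); st('cheek yel R',ch&yel&(u>320))
E
```

```text
cross 2337 x [-25.2   0.8  28.3] mid 1.6 y [-1.2 11.4 14.9] z [128.8 148.9 159. ]
fin 2252 x [-5.8  0.8  7.2] mid 0.7 y [-13.2   2.9  12.5] z [165.8 178.2 182.6]
strut 8448 x [-14.8   2.5  19.6] mid 2.4 y [ 4.1 55.9 99.1] z [88.4 93.2 97.4]
cheek L 276 x [-41.4 -35.4 -29.3] mid -35.4 y [ 0.8  7.3 13. ] z [55.7 58.8 60. ]
cheek R 378 x [29.1 36.9 45.3] mid 37.2 y [ 0.9  7.2 14.3] z [55.5 58.8 60.4]
cheek yel L 83 x [-40.3 -37.7 -29.3] mid -34.8 y [ 1.6  6.4 12.8] z [56.3 58.9 59.9]
cheek yel R 239 x [29.2 35.1 45.4] mid 37.3 y [ 1.6  7.3 12.9] z [55.4 58.7 60.6]
```

Call:
{"name": "apply_moves", "arguments": {
  "rows": [
    [[-0.15,0.12,0,0,0,0,0],[-0.12,0,1.5,0,0,0,0],[-0.12,0,1.5,0,0,0,0],[-0.04,0,0.5,0,0,0,0],[-0.04,0,0.5,0,0,0,0],[-0.04,0,0.5,0,0,0,0],[0,0,0,0,0,0,0]]
  ]
}}

```text
t: 12.52
ee_pos: [0.4825, -0.0436, 0.1285]
orientation: [-179.8, -4.6, 98.1]
contact_force: [-0.4, 0.8, -0.3]
width: 0.0129
```

```bash
python3 look.py; python3 - <<'E'
from plan import *
a,d,K,T=snap('wrist','w3'); save(a[200:420,180:480].repeat(2,0).repeat(2,1),'w3')
P=cloud(d,K,T); hsv=cv2.cvtColor(a,cv2.COLOR_RGB2HSV).astype(int)
q=P-O; xs=q@XS; ys=q@YS; z=P[...,2]; v,u=np.mgrid[:480,:640]
def st(n,m):
    X,Y,Z=xs[m],ys[m],z[m]; f=lambda A:np.round(np.percentile(A,[1,50,99])*1000,1); print(n,m.sum(),'x',f(X),'mid',round((f(X)[0]+f(X)[2])/2,1),'y',f(Y),'z',f(Z))
yel=(hsv[...,0]>20)&(hsv[...,0]<34)&(hsv[...,1]>140)
st('fin',yel&(u>300)&(u<350)&(z>.12)&(z<.15))
st('strut',(hsv[...,0]<20)&(hsv[...,1]>140)&(z>.083)&(z<.108)&(v<258)&(v>100)&(u>280)&(u<375))
ch=(z>.054)&(z<.063)&(v>150)&(v<300)&(abs(xs)>.029)&(abs(xs)<.046)&(ys<.02)&(ys>-.01)
st('cheek L',ch&(u<320)); st('cheek R',ch&(u>320))
E
```

```text
12.525 tcp stand -0.0003 -0.0031 0.1285 F [-0.4  0.8 -0.3]
n 754 slope 0.0814 z at edge 0.0879 y range [0.0713 0.2053] xmean -0.0001
fin 2216 x [-5.4  1.2  7.6] mid 1.1 y [-15.    0.8  10.6] z [120.8 132.3 135.4]
strut 10682 x [-14.9   2.2  19.7] mid 2.4 y [14.1 54.7 88.6] z [89.2 93.  96.6]
cheek L 368 x [-41.3 -35.9 -29.1] mid -35.2 y [ 1.   8.2 13.2] z [54.7 58.7 60.3]
cheek R 484 x [29.2 38.3 45.5] mid 37.4 y [ 1.   8.4 16.4] z [54.5 58.7 60.2]
```

View pics/w3.png

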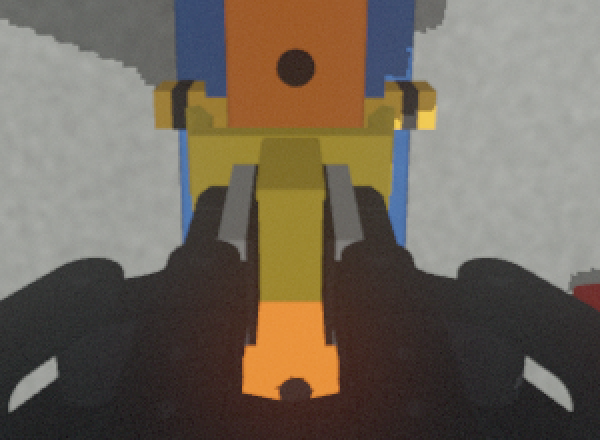

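Call:
{"name": "apply_moves", "arguments": {
  "rows": [
    [[0,0.1,0,0,0,0,0],[-0.02,0,0.2,0,0,0,0],[-0.02,0,0.2,0,0,0,0],[-0.01,0,0.1,0,0,0,0],[-0.01,0,0.1,0,0,0,0],[0,0,0,0,0,0,0]]
  ]
}}

```text
t: 13.38
ee_pos: [0.4835, -0.0436, 0.1227]
orientation: [-179.9, -4.6, 98.1]
contact_force: [0.2, -0.4, -0.8]
width: 0.0127
```

```bash
python3 look.py; python3 -c "
from h import robot
print(robot.observe()['contact_force'])"
```

```text
13.375 tcp stand 0.0008 -0.0033 0.1227 F [ 0.2 -0.4 -0.8]
n 753 slope 0.0781 z at edge 0.0886 y range [0.0696 0.2051] xmean -0.0001
[ 0.60584471  0.63029001 -0.10428153]
```

Call:
{"name": "apply_moves", "arguments": {
  "rows": [
    [[-0.01,0,0.1,0,0,0,0],[0,0,0,0,0,0,0]]
  ]
}}

```text
t: 13.68
ee_pos: [0.4835, -0.0437, 0.1216]
orientation: [-179.8, -4.6, 98.1]
contact_force: [0.7, -0.4, -0.4]
width: 0.0128
```

Call:
{"name": "apply_moves", "arguments": {
  "rows": [
    [[0,0,0.05,0,0,0,0],[0,0,0,0,0,0,0]]
  ]
}}

```text
t: 13.92
ee_pos: [0.4836, -0.0436, 0.1212]
orientation: [-179.9, -4.6, 98.1]
contact_force: [-0.5, -0.1, -0.8]
width: 0.0127
```

```bash
python3 look.py
```

```text
13.925 tcp stand 0.0008 -0.0032 0.1212 F [-0.5 -0.1 -0.8]
n 736 slope 0.079 z at edge 0.0883 y range [0.0696 0.2049] xmean -0.0001
```

Call:
{"name": "apply_moves", "arguments": {
  "rows": [
    [[0,0,0,0,0,0,18],[0,0,0,0,0,0,22],[0,0,0,0,0,0,35],[0,0,0,0,0,0,45],[0,0,0,0,0,0,45]]
  ]
}}

```text
t: 14.6
ee_pos: [0.4836, -0.0436, 0.1212]
orientation: [-179.9, -4.6, 98.1]
contact_force: [0.3, -0.4, -1.3]
width: 0.0388
```

```bash
python3 look.py; python3 - <<'E'
from plan import *
a,d,K,T=snap('wrist','w4'); save(a[200:420,180:480].repeat(2,0).repeat(2,1),'w4')
E
```

```text
14.6 tcp stand 0.0008 -0.0033 0.1212 F [ 0.3 -0.4 -1.3]
n 743 slope 0.0827 z at edge 0.0879 y range [0.0695 0.2047] xmean -0.0001
```

View pics/w4.png

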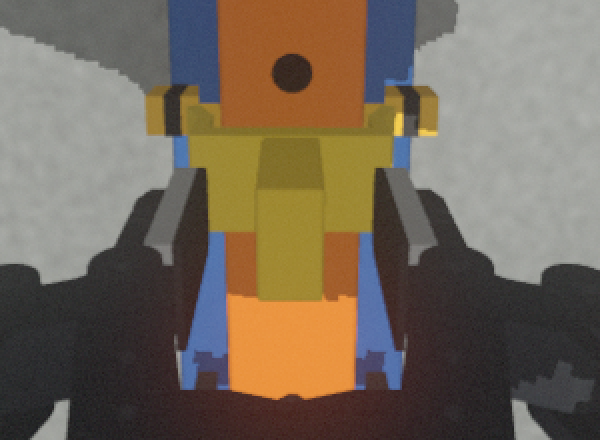

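The clip sits level astride the strut, centred on it (fin at u 258–323, strut at 226–360 in the crop). The fingers are clear on both sides, so I retreat straight along the tool and then to the side.

Call:
{"name": "apply_moves", "arguments": {
  "rows": [
    [[0,0,-1.0,0,0,0,45],[0,0,-2.0,0,0,0,45],[0,0,-3.0,0,0,0,45],[0,0,-5.0,0,0,0,45],[-4.0,0,-3.0,0,0,0,45],[-6.0,0,0,0,0,0,45],[-6.0,0,0,0,0,0,45],[-6.0,0,0,0,0,0,45],[-6.0,0,0,0,0,0,45],[0,0,0,0,0,0,45]]
  ]
}}

```text
t: 15.95
ee_pos: [0.5246, -0.3343, 0.2385]
orientation: [-179.8, -4.6, 97.9]
contact_force: [-1.1, 1.0, -0.1]
width: 0.0387
```

```bash
python3 look.py; python3 - <<'E'
from plan import *
a,d,K,T=load('tops'); P=cloud(d,K,T); hsv=cv2.cvtColor(a,cv2.COLOR_RGB2HSV).astype(int)
q=P-O; xs=q@XS; ys=q@YS; z=P[...,2]
f=(z>.112)&(z<.14)&(abs(xs)<.04)&(abs(ys)<.04)
yel=(hsv[...,0]>22)&(hsv[...,0]<34)&(hsv[...,1]>140)&(abs(xs)<.034)&(abs(ys)<.03)&(z>.085)
for m in (f,yel):
    if m.sum()>3: rr=cv2.minAreaRect((np.stack([xs[m],ys[m]],1)*1000).astype(np.float32)); print(m.sum(),np.round(rr[0],1),np.round(rr[1],1),round(rr[2],1),np.percentile(z[m],[5,50,95]).round(4))
s,d2,K2,T2=snap('scene','sc2')
r=np.zeros((480,800,3),np.uint8); c1=cv2.resize(a[130:340,130:545],(800,405)); save(c1,'fin_top'); save(s,'fin_sc')
E
```

```text
15.95 tcp stand 0.0003 -0.2968 0.2385 F [-1.1  1.  -0.1]
n 1667 slope 0.0802 z at edge 0.0881 y range [-0.1401  0.205 ] xmean 0.0
85 [-0.1 -2.9] [13.8 26.6] 0.4 [0.121  0.1238 0.1262]
298 [-0.  -3.2] [48.9 31.8] 0.0 [0.0885 0.0951 0.1252]
```

View pics/fin_top.png

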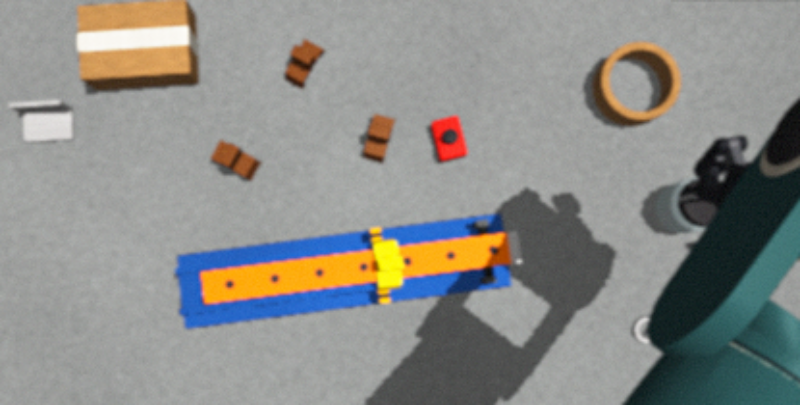

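The clip fin is centred at stand x=-0.1 mm, and the tilt puts its seat at y≈0, right over the edge. The strut slope is 0.080, and the bystanders in view look to be in their places.

```bash
python3 -c "
from h import robot
print(robot.close_job())"
```

```text
the job is handed in; nothing more can be done
None
```

The strut is tipped onto the catch bar, the yellow clip marks its balance point above the edge, and I handed the job in at about 16 s of the 72 s allowed.

- **Strut:** I pushed it by the tail with closed fingers in small steps of 4 mm, then 2 mm, backing off after each. It tipped by itself on the last 2 mm push, having been level just before, so its balance point is only about 2 mm past the edge.
- **Clip:** I lowered it tilted to match the strut, released it less than about 0.5 mm above the seat with no force felt, and moved the arm away.
- **Last checks:** The strut slope was 0.080 rad, matching the expected 0.08. The clip was centred within 0.1 mm across the strut and its seat within about 1 mm of the edge line, though the camera calibration itself is only good to about 2 mm.
- **Bystanders:** In the final top view they looked to be where they began. The arm hid part of the jar and most of the wrench there, so I did not fully see those two, but nothing was moved near them.
- **Disagreements:** The wrist and top cameras differed by about 2 mm across and 1 mm along the stand. I used wrist-camera offsets to place the clip, and the top view confirmed the result. When gripping, the fingertips rested lightly on the clip's crosspiece (about 7 N), which did no harm.

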